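Hang the utensil caddy in the notched kitchen rail

ROBOT

A 7-joint arm with a two-finger parallel gripper is mounted at the origin on the work surface. World frame = base frame: x ahead of the robot, y to its left, z up, the work surface at z = 0. Lengths are in m, angles in rad, forces in N, time in s.
With the tool pointing down it reaches from about 0.425 to 0.825 m from the base axis. Payload 3.6 kg.
Tool frame: the origin (TCP) lies at the very end of the fingers, on their centre line; the grasp point (between the pads) lies 19 mm behind it; z points along the fingers, y is the line along which they close (so a half turn about z gives the same grasp; the last joint's range is limited). The gripper opens to 85 mm and grips with 20 to 120 N. Pads are 22 mm wide; open, the fingers measure 114 mm over their backs; the gripper's body (76 mm by 85 mm) begins 54 mm behind the grasp point. The pads swing forward as they close: fully open they stand 13 mm farther back than shut.
Start: joints at [1.319, 0.615, -0.013, 1.423, 0.008, 1.103, -0.04], TCP at [0.145, -0.634, 0.231] pointing down, gripper open.
Joint ranges: [-3.12, 3.12], [-0.3, 2.06], [-1.34, 1.32], [0.26, 2.42], [-1.36, 4.5], [0.01, 1.98], [-2.84, 2.84]. Speed limits (rad/s): [2.79, 2.79, 3.14, 3.14, 3.14, 3.14, 3.14].

INTERFACE

Orientations are given as a 3x3 rotation matrix whose columns are the frame's x, y, z axes.
In Python, from workcell import bot, optics gives the robot as it stands.
- The arm moves only by the tool servo_tool, never from a script. Its argument "motion" is a list that holds one entry, the list of rows, each a list of 7 numbers: the shift along the tool's x, y, z in units of 25 mm (1.0 is 25 mm), then the turn, a rotation vector about the tool's x, y, z in units of 6 degrees (1.0 is 6 degrees), then the finger opening in mm, from 0 to 85.4. In form: [[[x, y, z, ax, ay, az, gripper], ...]]. A call has 1 to 5 rows; each row is the pose to reach, as a shift and turn from the pose commanded when the call began, along the tool's axes at that moment; what a row does not reach only later rows make up. A row lasts 1/8 s, in which the tool goes at most 62.5 mm and 10.7 degrees, less where a joint would pass 70% of its speed; a pose out of reach is approached as far as the arm can. A call with a gripper value outside its range is refused whole. The fingers move at their own pace and stop on an object; "force" is the grip in N (left out, the last holds). Time passes only in rows, so rows that repeat a pose let the fingers close. It gives the time, the measured TCP pose, the force, the opening and the grip force at its end, in the units of the state.
- bot.read_state(): the state, without advancing time (a new reading comes with each control period).
- optics.read_camera(name): name is "side" or "top" or "wrist"; returns the picture (420x560x3 uint8, red, green, blue); there is no depth.
- optics.camera_info(name): a dict with "mtx" (3x3 intrinsics, pixels), "k1" (the pictures are not rectified: a ray, as slopes to the right and down, at radius r is drawn at 1 + k1 r^2 times it, then the intrinsics apply), "R" (3x3) and "t" (3): a world point X has camera coordinates R X + t; the wrist camera has in their place "tool_from_camera" (4x4, takes a point from camera to tool coordinates, whose origin is the TCP and whose axes are the flange's). Camera axes: x right, y down, z forward; pixel columns grow to the right and rows downward; lengths in m; the calibration is good to about 2 mm. A picture is of the moment at which its call begins: read the wrist's pose just before it. camera_info takes no time and is no camera call.
- bot.sign_off(): hands the job in; it is judged then, once.
The state is a dict: "time_s": time; "joints": joint angles; "joint_vel": joint speeds; "effort": joint torques, N m; "ee_pos": TCP position; "eef_rot": TCP orientation; "wrist_force": force on the tool from outside, world axes, zero at the start; "moment": the same for the moment, N m; "finger_gap": opening from 0.0 (shut) to 1.0 (fully open); "finger_force": force on a finger pad.
Only numpy, scipy, OpenCV 4.12 (cv2) and the standard library are available. Lean on these libraries where they do the work, as an engineer would, in place of code of your own. Each camera call takes 0.05 s, during which the arm holds its last target. There are 200 camera calls.

TASK

Hang the steel utensil caddy on the kitchen rail: lift its hook over the rail's raised lip, lower it gently until the tab rests on the strip behind the lip, and slide it along with light pressure until the tab finds the notch, then lower it until the hook sits fully down on the lip, and let go. The box hangs on the robot's side of the rail. Never force it hard against the rail, and leave the other kitchen things where they are.

Things in the scene. Friction and masses are not known exactly. Their poses are not given: they have to be found in the camera images.
- caddy: Steel utensil caddy with a hook, 0.26 to 0.49 kg, standing on the worktop. Origin: centre of the underside of its open box (44 mm in x, 110 in y, 60 tall, walls 4); z up, +x towards its hook. A strap (x 22 to 26 mm, 40 wide in y) rises up the box's back to z 110, where a bridge (x 12 to 41, z 110 to 116, 40 wide) reaches back over the slot and carries the tab and the grip block.
- grip (a point): Point in the wooden grip block on the caddy's bridge, at x 22, z 140 mm from the caddy's origin, 18 mm below the block's top; axes as the caddy's. The block is 20 mm in x, 50 in y and 42 tall (z 116 to 158).
- hook (a point): Middle of the hook's slot at the underside of the bridge, at x 31, z 110 mm from the caddy's origin; axes as the caddy's. The slot, 10 mm wide in x between strap and tab, goes over the rail's lip; when seated this point lies on the lip's edge.
- tab (a point): Bottom middle of the hook's tab, at x 38.5, z 76 mm from the caddy's origin; axes as the caddy's. The tab points down from the bridge behind the slot: 5 mm thick (x 36 to 41), 36 wide in y, 34 long; its bottom 10 mm tapers to about 26 wide, with rounded edges.
- rack: Fixed steel hanging rail on two posts with feet (12 mm high). Origin on the worktop below the middle of the lip; z up, y along the rail, -x the side facing the robot, where the box hangs. The rail is an open channel 284 mm long: front wall x -3 to 3 mm, z 155 to 205; channel x 3 to 14; back wall x 14 to 18, top z 197; ends closed at y +-138. Posts behind the back wall, below z 187.
- lip (a point): Middle of the rounded top edge of the rail's front wall (the lip, 6 mm thick), 205 mm above the rack's origin; axes as the rack's.
- strip_mid (a point): Mid-length of the rail in the channel behind the lip, 8.5 mm in +x and 12 mm below lip, level with the top of a rigid white plastic strip. One notch, 40 mm wide in y and 32 deep, breaks the strip; its middle lies anywhere within 38 mm either side of this point and is not measured: find it by feel or eye. With the tab on the strip the caddy stands 22 mm higher than seated.
- jar: Bystander, leave alone: clear glass storage jar with steel lid, 60 mm across, 100 mm tall, behind the rail. Origin: centre of its underside.
- mug: Bystander, leave alone: white mug, 76 mm across, 85 mm tall, behind the caddy. Origin: centre of its underside.
- bowl: Bystander, leave alone: white bowl, 110 mm across, 55 mm tall, at the far edge. Origin: centre of its underside.
- oil: Bystander, leave alone: green oil bottle, 60 mm across, 220 mm tall, on the left. Origin: centre of its underside.
- mill: Bystander, leave alone: dark wooden pepper mill, 54 mm across, 172 mm tall, on the right. Origin: centre of its underside.
- tin: Bystander, leave alone: plain metal tin, 72 mm across, 110 mm tall, on the right. Origin: centre of its underside.
- spoon: Bystander, leave alone: wooden spoon, 260 mm long, lying on the right near the robot. Origin: its middle, underside.
Not all that is in view belongs to the job. What is shaped like the caddy but yellow is not meant.

How it is judged:
On the way:
1. the caddy's hook has been lifted over the rail, its tab clear above the lip (z of hook in the frame of lip above 0.034 m and x of hook in the frame of lip between -0.04 and 0.03 m and y of hook in the frame of lip between -0.12 and 0.12 m), for 0.1 s.
At the end, for the whole second after the job is handed in: Caddy hangs with its tab in the notch: bridge underside within 4 mm of the lip top, slot over the lip within 6 mm, hook within 80 mm of the rail's middle, upright and parallel to the rail within 0.12 rad, box on the robot's side, resting on the rail, released and at rest (z of hook in the frame of lip between -0.004 and 0.004 m and x of hook in the frame of lip between -0.006 and 0.006 m and y of hook in the frame of lip between -0.08 and 0.08 m and angle between caddy's own z axis and vertical below 0.12 rad and angle between the x axis of caddy and the x axis of rack, either way round below 0.12 rad and x of caddy in the frame of lip below -0.01 m and contact force between caddy and the fingers below 0.2 N and linear speed of caddy below 0.02 m/s and angular speed of caddy below 0.1 rad/s and contact force between caddy and rack above 0.5 N); the robot touches nothing.
It fails at once if the held caddy is pressed against the rail with more than 35 N (contact force between caddy and rack above 35 N and contact force between caddy and the fingers above 3 N).
It fails at once if the caddy is dropped or knocked against the rail, with more than 70 N (contact force between caddy and rack above 70 N).
It fails at once if a bystander is moved more than 30 mm (distance of any of jar, mug, bowl, oil, mill, tin, spoon from where it was at the start of the episode above 0.03 m).
It also fails if it takes over 72 s, if anything falls off the work surface, if the arm or the gripper's body presses on something with over 40 N, if the wrist force passes 120 N, or if a joint passes its speed limit or range.

## Working session

There is one attempt and no reset: what is moved stays moved. The work goes in short steps, Python scripts to look and compute and a tool call to move; the robot and the scene stay as the last step left them, time stands still between calls to the robot, and variables do not carry over. Pictures are saved under pics/ and viewed, at most 10 in all, crops included, and the job is handed in when it is done.

Besides the shell and the picture viewer there is one more tool, called as a command line: name --argument value ..., lists and objects as JSON in quotes. servo_tool: Moves the arm, as the interface text tells. Its arguments: {"type":"object","properties":{"motion":{"type":"array","items":{"type":"array","items":{"type":"array","items":{"type":"number"}}}},"force":{"type":"number"}},"required":["motion"]}

```bash
mkdir -p pics; cat > h.py <<'E'
import numpy as np, cv2
from workcell import bot, optics
def snap(n,f):
    p=optics.read_camera(n); cv2.imwrite('pics/'+f,p[:,:,::-1]); return p
E
python3 - <<'E'
from h import *
a=snap('side','side0.png');b=snap('top','top0.png')
for n in('side','top','wrist'):print(n,optics.camera_info(n))
s=bot.read_state();print(s)
E
```

```text
side {'mtx': array([[501.93244137,   0.        , 270.61812153],
       [  0.        , 501.93244137, 209.23826592],
       [  0.        ,   0.        ,   1.        ]]), 'k1': -0.09868478536020595, 'R': array([[-0.92626149, -0.37663105,  0.01373672],
       [-0.2264602 ,  0.52706671, -0.81909491],
       [ 0.30125641, -0.76180689, -0.57349354]]), 't': array([0.49047256, 0.25109504, 1.26742363])}
top {'mtx': array([[457.29548379,   0.        , 280.10671341],
       [  0.        , 457.29548379, 214.8570082 ],
       [  0.        ,   0.        ,   1.        ]]), 'k1': -0.017136353445233853, 'R': array([[-1.55720187e-03, -9.99721900e-01,  2.35307674e-02],
       [-9.94785488e-01, -8.50959583e-04, -1.01985826e-01],
       [ 1.01977488e-01, -2.35668784e-02, -9.94507513e-01]]), 't': array([-0.0285016 ,  0.55598783,  1.3267514 ])}
wrist {'mtx': array([[291.91235455,   0.        , 279.76483021],
       [  0.        , 291.91235455, 215.36259474],
       [  0.        ,   0.        ,   1.        ]]), 'k1': -0.060834215950850236, 'tool_from_camera': array([[-4.19848149e-04, -9.50381553e-01, -3.1108
[... 444 characters left out ...]
([ 5.23044956e-04, -2.80783402e-03,  1.27197343e-03, -4.93346594e-03,
        1.02199560e-03, -9.74673444e-05,  4.03795535e-04]), 'effort': array([ 6.12560616e-04, -4.70384073e+01,  2.59996355e-01, -1.71571487e+01,
        1.00969584e-02,  5.86686947e-03,  1.24793181e-05]), 'ee_pos': array([ 0.14475048, -0.6329581 ,  0.23022481]), 'eef_rot': array([[ 9.74832187e-01,  2.22939268e-01, -5.38681675e-04],
       [ 2.22939919e-01, -9.74829420e-01,  2.32272057e-03],
       [-7.29711940e-06, -2.38435643e-03, -9.99997157e-01]]), 'wrist_force': array([-1.38247091, -0.01029121,  0.32666673]), 'moment': array([-0.01076267, -0.03348195,  0.00173779]), 'finger_force': 0.0, 'finger_gap': 0.998066991308243}
```

View both.

View pics/side0.png

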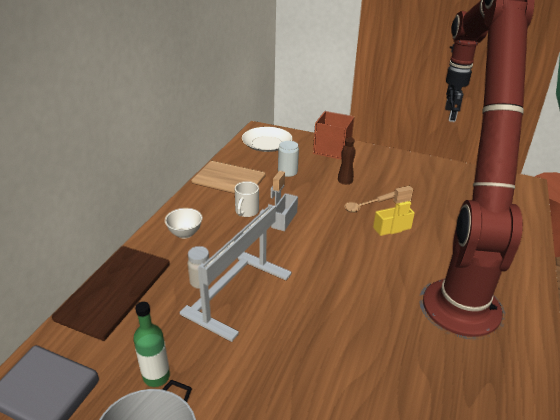

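View pics/top0.png

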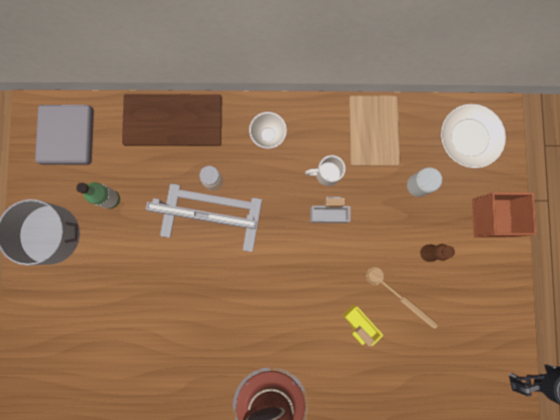

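Candidates: the steel caddy, side (283,205) / top (331,210), and the yellow decoy, side (395,215) / top (363,326). I choose the steel one. The rail runs in the top view from (150,206) to (255,223), with the mug just behind the caddy. Next, close crops.

```bash
python3 - <<'E'
from h import *
t=cv2.imread('pics/top0.png');s=cv2.imread('pics/side0.png')
r=lambda im,x,y,w,h,k:cv2.resize(im[y:y+h,x:x+w],None,fx=k,fy=k,interpolation=cv2.INTER_CUBIC)
A=np.vstack([r(t,140,180,130,75,6)[:, :780]])
B=np.hstack([r(t,302,185,60,45,6),r(t,302,185,60,45,6)[:, :0]])
C=r(s,180,165,130,175,3)
c=np.zeros((450+150,800,3),np.uint8); 
c[:450,:780]=A; cv2.imwrite('pics/c1.png',c[:450,:780])
d=np.zeros((525,790,3),np.uint8);d[:525,:390]=C;d[:270,395:395+360]=B
d[275:275+250,395:395+395]=r(s,262,165,79,50,5)[:, :395]
cv2.imwrite('pics/c2.png',d)
E
```

```text
(no output)
```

View pics/c1.png

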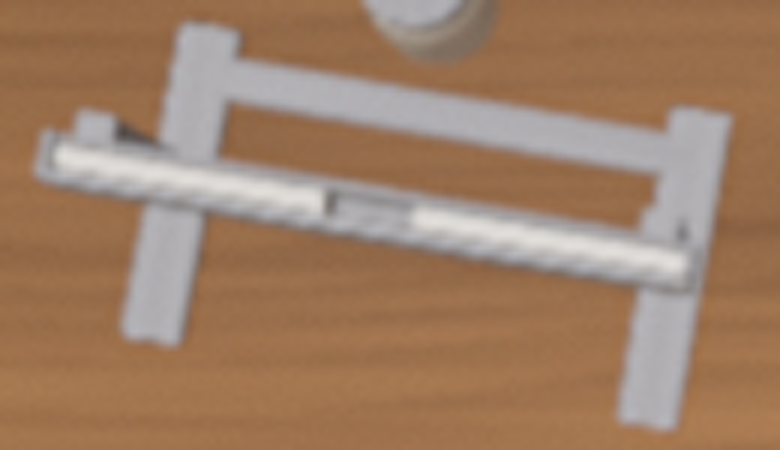

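View pics/c2.png

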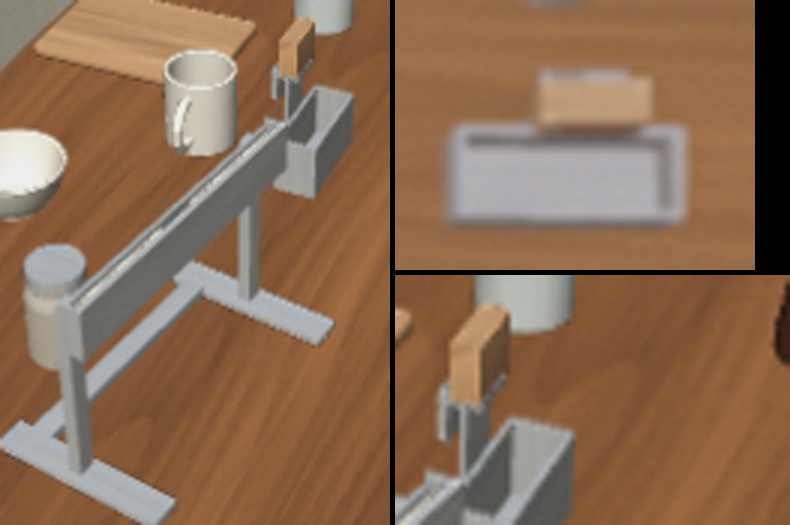

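Top crop: strip ends at (52,156) and (690,263). The notch is clearly visible between (329,203) and (413,216). The second crop confirms the steel caddy: tab towards +x (away from the robot), block top corners (540,78)–(652,125), and its yaw is small. Now triangulate.

```bash
cat >> h.py <<'E'
def ray(n,p):
    c=optics.camera_info(n);q=cv2.undistortPoints(np.array([[p]],float),c['mtx'],np.array([c['k1'],0,0,0.]))[0,0]
    return -c['R'].T@c['t'], c['R'].T@np.array([q[0],q[1],1])
def atz(n,p,z):
    o,d=ray(n,p);return o+d*(z-o[2])/d[2]
def tri(a,b):
    (o,d),(p,e)=ray('top',a),ray('side',b)
    s=np.linalg.lstsq(np.c_[d,-e],p-o,rcond=None)[0];P,Q=o+s[0]*d,p+s[1]*e
    return (P+Q)/2,np.linalg.norm(P-Q)
def proj(n,X):
    c=optics.camera_info(n);return cv2.projectPoints(np.array([X],float),cv2.Rodrigues(c['R'])[0],c['t'],c['mtx'],np.array([c['k1'],0,0,0.]))[0].ravel()
E
python3 - <<'E'
from h import *
np.set_printoptions(precision=4,suppress=True)
T1=lambda u,v:((u+.5)/6-.5+140,(v+.5)/6-.5+180)
TB=lambda u,v:((u-395+.5)/6-.5+302,(v+.5)/6-.5+185)
SC=lambda u,v:((u+.5)/3-.5+180,(v+.5)/3-.5+165)
SD=lambda u,v:((u-395+.5)/5-.5+262,(v-275+.5)/5-.5+165)
print('strip ends,notch at z.193');P=[atz('top',T1(*p),.193) for p in[(52,156),(690,263),(329,203),(413,216)]];print(np.array(P))
print('len',np.linalg.norm(P[0]-P[1]),'notch w',np.linalg.norm(P[2]-P[3]))
print('box rim z.06',np.array([atz('top',TB(*p),.06) for p in[(453,125),(687,127),(685,220),(448,222)]]))
print('block top z.158',np.array([atz('top',TB(*p),.158) for p in[(540,78),(652,81),(650,124),(537,121)]]))
for n,a,b in[('blk ctr',TB(595,101),SD(481,327)),('rim near+y robot',TB(448,222),SC(315,148)),('rim -y robot',TB(685,220),SC(352,92)),
 ('foot +y robot',T1(150,342),SC(152,517)),('foot -y robot',T1(650,425),SC(318,338)),('frontlip +y',T1(38,175),SC(76,306)),('frontlip -y',T1(688,289),SC(284,124))]:print(n,*tri(a,b))
for n,z,q in[('foot+y',.012,[(122,340),(182,346),(240,30),(182,24)]),('foot-y',.012,[(618,420),(675,428),(732,117),(672,109)])]:print(n,np.mean([atz('top',T1(*p),z) for p in q],0),np.array([atz('top',T1(*p),z) for p in q]))
E
```

```text
strip ends,notch at z.193
[[0.563  0.3174 0.193 ]
 [0.5168 0.0415 0.193 ]
 [0.5427 0.1975 0.193 ]
 [0.5371 0.1612 0.193 ]]
len 0.2797326024393618 notch w 0.036738611230484115
box rim z.06 [[ 0.5804 -0.1185  0.06  ]
 [ 0.5796 -0.2324  0.06  ]
 [ 0.5343 -0.2306  0.06  ]
 [ 0.5333 -0.1157  0.06  ]]
block top z.158 [[ 0.5897 -0.1489  0.158 ]
 [ 0.5884 -0.1994  0.158 ]
 [ 0.5689 -0.1982  0.158 ]
 [ 0.5702 -0.1473  0.158 ]]
blk ctr [ 0.5779 -0.1738  0.1587] 0.0027090989264798417
rim near+y robot [ 0.5326 -0.115   0.0682] 0.00011337107200077502
rim -y robot [ 0.5344 -0.2298  0.0639] 0.001001669229652461
foot +y robot [0.4975 0.3176 0.0058] 0.009832152265986478
foot -y robot [0.4546 0.0683 0.    ] 0.00616841461855299
frontlip +y [0.5537 0.3192 0.2086] 0.0015224719911405738
frontlip -y [0.505  0.042  0.2039] 0.0006217590317427713
foot+y [0.5712 0.3006 0.012 ] [[0.4935 0.3283 0.012 ]
 [0.4905 0.2986 0.012 ]
 [0.649  0.2733 0.012 ]
 [0.652  0.3023 0.012 ]]
foot-y [0.5296 0.0551 0.012 ] [[0.4538 0.0826 0.012 ]
 [0.4499 0.0544 0.012 ]
 [0.6054 0.0266 0.012 ]
 [0.6094 0.0567 0.012 ]]
```

```bash
cat >> h.py <<'E'
from scipy.spatial.transform import Rotation as Ro
np.set_printoptions(precision=3,suppress=True)
def Rt(psi): # tool down, tool y along caddy x at yaw psi
    y=np.array([np.cos(psi),np.sin(psi),0]);z=np.array([0,0,-1.]);return np.c_[np.cross(y,z),y,z]
def plan(p,psi):
    s=bot.read_state();R=s['eef_rot'];print('t',s['time_s'],'F',s['wrist_force'],'gap',s['finger_gap']*85.4,'ff',s['finger_force'],'pos',s['ee_pos'],'yaw',np.arctan2(R[1,1],R[0,1]))
    print('shift',R.T@(np.array(p)-s['ee_pos'])/.025,'turn',np.degrees(Ro.from_matrix(R.T@Rt(psi)).as_rotvec())/6)
E
python3 - <<'E'
from h import *
plan((.579,-.174,.25),-.02)
E
```

```text
t 0.1 F [-1.382 -0.01   0.327] gap 85.23492105772395 ff 0.0 pos [ 0.145 -0.633  0.23 ] yaw -1.3459670879693568
shift [ 21.026 -14.026  -0.758] turn [ -0.019  -0.015 -12.662]
```

servo_tool --motion '[[[1.9, -1.27, -0.15, 0, 0, -1.2, 85], [3.8, -2.54, -0.3, 0, 0, -2.4, 85], [5.7, -3.8, -0.45, 0, 0, -3.6, 85], [7.6, -5.07, -0.6, 0, 0, -4.8, 85], [9.5, -6.34, -0.76, 0, 0, -6, 85]]]'

```text
time_s: 0.72
ee_pos: [0.342, -0.4245, 0.2501]
eef_rot: [[0.655, 0.756, -0.0], [0.756, -0.655, 0.001], [0.0, -0.001, -1.0]]
wrist_force: [1.1, -0.3, 0.0]
finger_gap: 0.993
finger_force: 0.0
```

```bash
python3 -c "
from h import *
plan((.579,-.174,.25),-.02)"
```

```text
t 0.725 F [ 1.102 -0.311  0.008] gap 84.7885702448532 ff 0.0 pos [ 0.342 -0.425  0.25 ] yaw -0.7136484144597975
shift [13.782  0.609  0.006] turn [-0.006 -0.003 -6.624]
```

servo_tool --motion '[[[2, 0.1, 0, 0, 0, -1.3, 85], [4, 0.2, 0, 0, 0, -2.6, 85], [6, 0.3, 0, 0, 0, -3.9, 85], [8, 0.35, 0, 0, 0, -5.2, 85], [9.8, 0.4, 0, 0, 0, -6.5, 85]]]'

```text
time_s: 1.35
ee_pos: [0.5106, -0.2465, 0.25]
eef_rot: [[0.032, 0.999, -0.001], [0.999, -0.032, 0.001], [0.001, -0.001, -1.0]]
wrist_force: [0.6, -0.3, 0.3]
finger_gap: 0.994
finger_force: 0.0
```

```bash
python3 -c "
from h import *
plan((.579,-.174,.25),-.02)"
```

```text
t 1.35 F [ 0.586 -0.273  0.251] gap 84.86877291295194 ff 0.0 pos [ 0.511 -0.246  0.25 ] yaw -0.0317890993724815
shift [ 2.984  2.644 -0.001] turn [-0.006 -0.005 -0.113]
```

servo_tool --motion '[[[1, 0.9, 0, 0, 0, -0.1, 85], [2, 1.8, 0, 0, 0, -0.1, 85], [2.9, 2.6, 0, 0, 0, -0.1, 85], [2.9, 2.6, 0, 0, 0, -0.1, 85]]]'

```text
time_s: 1.85
ee_pos: [0.5785, -0.1748, 0.2498]
eef_rot: [[0.021, 1.0, -0.0], [1.0, -0.021, 0.002], [0.002, -0.0, -1.0]]
wrist_force: [0.4, 0.0, -0.1]
finger_gap: 0.997
finger_force: 0.0
```

```bash
python3 - <<'E'
from h import *
plan((.579,-.174,.123),-.02)
s=bot.read_state()
w=snap('wrist','w1.png')
c=optics.camera_info('wrist');T=np.eye(4);T[:3,:3]=s['eef_rot'];T[:3,3]=s['ee_pos'];M=np.linalg.inv(T@c['tool_from_camera'])
psi=-.015
for dx,dy,z in[(-10,-25,158),(10,-25,158),(10,25,158),(-10,25,158)]:
    X=np.array([.579+dx/1e3*np.cos(psi)-dy/1e3*np.sin(psi),-.174+dy/1e3+dx/1e3*np.sin(psi),z/1e3])
    p=cv2.projectPoints(X[None],cv2.Rodrigues(M[:3,:3])[0],M[:3,3],c['mtx'],np.array([c['k1'],0,0,0.]))[0].ravel();print(dx,dy,p)
E
```

```text
t 1.85 F [ 0.422  0.006 -0.132] gap 85.14089802976605 ff 0.0 pos [ 0.578 -0.175  0.25 ] yaw -0.021169392738635308
shift [0.018 0.02  5.071] turn [-0.001 -0.024 -0.011]
-10 -25 [268.908 244.902]
10 -25 [291.71 244.75]
10 25 [292.081 188.948]
-10 25 [267.806 189.112]
```

View pics/w1.png

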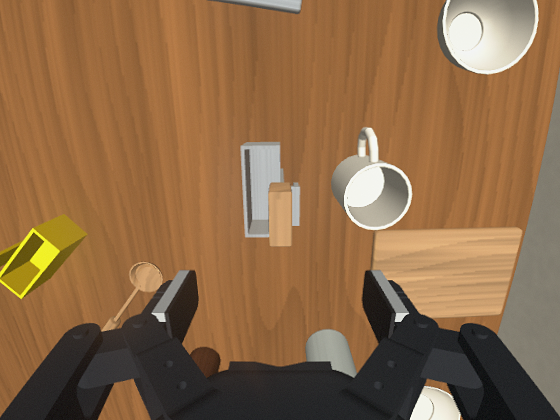

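The wrist view shows the block's top face at (268–291, 191–246). The prediction was (268–292, 189–245), so they match. Mug handle clear at (368,140). Descending.

servo_tool --motion '[[[0, 0, 1.4, 0, 0, 0, 85], [0, 0, 2.8, 0, 0, 0, 85], [0, 0, 4.1, 0, 0, 0, 85], [0, 0, 5, 0, 0, 0, 85], [0, 0, 5, 0, 0, 0, 85]]]'

```text
time_s: 2.52
ee_pos: [0.5748, -0.1798, 0.1234]
eef_rot: [[0.029, 1.0, -0.006], [1.0, -0.029, 0.0], [-0.0, -0.006, -1.0]]
wrist_force: [-0.4, 0.2, 0.4]
finger_gap: 0.993
finger_force: 0.0
```

servo_tool --motion '[[[0, 0, 0, 0, 0, 0, 10], [0, 0, 0, 0, 0, 0, 10], [0, 0, 0, 0, 0, 0, 10], [0, 0, 0, 0, 0, 0, 10], [0, 0, 0, 0, 0, 0, 10]]]' --force 60

```text
time_s: 3.15
ee_pos: [0.5781, -0.1783, 0.1261]
eef_rot: [[0.026, 1.0, 0.002], [1.0, -0.026, -0.001], [-0.001, 0.002, -1.0]]
wrist_force: [0.4, -0.3, 2.7]
finger_gap: 0.228
finger_force: 61.1
```

servo_tool --motion '[[[0, 0, 0, 0, 0, 0, 10], [0, 0, 0, 0, 0, 0, 10], [0, 0, 0, 0, 0, 0, 10], [0, 0, 0, 0, 0, 0, 10], [0, 0, 0, 0, 0, 0, 10]]]'

```text
time_s: 3.78
ee_pos: [0.5781, -0.1783, 0.1261]
eef_rot: [[0.027, 1.0, 0.002], [1.0, -0.027, -0.0], [-0.0, 0.002, -1.0]]
wrist_force: [1.1, -0.5, 5.9]
finger_gap: 0.228
finger_force: 61.5
```

servo_tool --motion '[[[0, 0, -0.5, 0, 0, 0, 10], [0, 0, -1.5, 0, 0, 0, 10], [0, 0, -3, 0, 0, 0, 10], [0, 0, -4.5, 0, 0, 0, 10], [0, 0, -6, 0, 0, 0, 10]]]'

```text
time_s: 4.4
ee_pos: [0.576, -0.1777, 0.2755]
eef_rot: [[0.026, 1.0, -0.004], [1.0, -0.026, 0.001], [0.001, -0.004, -1.0]]
wrist_force: [0.1, -0.5, -3.2]
finger_gap: 0.227
finger_force: 60.2
```

```bash
python3 -c "
from h import *
plan((.47,-.1,.29),-.09)"
```

```text
t 4.4 F [ 0.147 -0.462 -3.181] gap 19.417487045864508 ff 60.21514892578125 pos [ 0.576 -0.178  0.275] yaw -0.026129422619356225
shift [ 2.997 -4.321 -0.563] turn [-0.035 -0.01   0.61 ]
```

servo_tool --motion '[[[0.2, -1, -0.2, 0, 0, 0.1, 10], [0.8, -2, -0.5, 0, 0, 0.2, 10], [1.6, -3, -0.6, 0, 0, 0.4, 10], [2.3, -3.7, -0.6, 0, 0, 0.5, 10], [3, -4.3, -0.6, 0, 0, 0.6, 10]]]'

```text
time_s: 5.03
ee_pos: [0.4697, -0.0994, 0.2896]
eef_rot: [[0.089, 0.996, -0.003], [0.996, -0.089, 0.001], [0.0, -0.003, -1.0]]
wrist_force: [1.0, 0.6, -3.1]
finger_gap: 0.226
finger_force: 60.2
```

```bash
python3 -c "
from h import *
plan((.462,.178,.29),-.166)"
```

```text
t 5.025 F [ 1.043  0.632 -3.101] gap 19.290122652520214 ff 60.23531198501587 pos [ 0.47  -0.099  0.29 ] yaw -0.08952352240518803
shift [11.025 -1.299 -0.008] turn [-0.033 -0.002  0.73 ]
```

servo_tool --motion '[[[1.8, -0.25, 0, 0, 0, 0.1, 10], [3.6, -0.5, 0, 0, 0, 0.3, 10], [5.4, -0.75, 0, 0, 0, 0.4, 10], [7.2, -1, 0, 0, 0, 0.55, 10], [9, -1.15, 0, 0, 0, 0.7, 10]]]'

```text
time_s: 5.65
ee_pos: [0.4617, 0.1273, 0.2897]
eef_rot: [[0.162, 0.987, -0.003], [0.987, -0.162, -0.001], [-0.002, -0.003, -1.0]]
wrist_force: [0.3, -0.1, -2.5]
finger_gap: 0.226
finger_force: 60.3
```

servo_tool --motion '[[[1, -0.05, 0, 0, 0, 0, 10], [2, -0.1, 0, 0, 0, 0, 10], [2, -0.1, 0, 0, 0, 0, 10], [2, -0.1, 0, 0, 0, 0, 10]]]'

```text
time_s: 6.15
ee_pos: [0.4682, 0.1748, 0.2897]
eef_rot: [[0.162, 0.987, -0.002], [0.987, -0.162, -0.002], [-0.002, -0.002, -1.0]]
wrist_force: [-0.0, -0.5, -2.6]
finger_gap: 0.227
finger_force: 60.3
```

```bash
python3 - <<'E'
from h import *
plan((.522,.178,.29),-.166)
a=cv2.cvtColor(snap('side','s2.png'),cv2.COLOR_RGB2BGR);b=cv2.cvtColor(snap('top','t2.png'),cv2.COLOR_RGB2BGR)
r=lambda im,x,y,w,h,k:cv2.resize(im[y:y+h,x:x+w],None,fx=k,fy=k,interpolation=cv2.INTER_CUBIC)
s=bot.read_state()['ee_pos'];print(proj('side',s),proj('top',s))
cv2.imwrite('pics/c3.png',np.hstack([r(a,170,130,130,190,3),r(b,140,170,130,190,3)]))
E
```

```text
t 6.15 F [-0.009 -0.5   -2.614] gap 19.38104259862192 ff 60.2777373790741 pos [0.468 0.175 0.29 ] yaw -0.1631851629539821
shift [ 0.476  2.101 -0.018] turn [-0.017  0.023  0.027]
[268.164 208.986] [196.942 240.203]
```

View pics/c3.png

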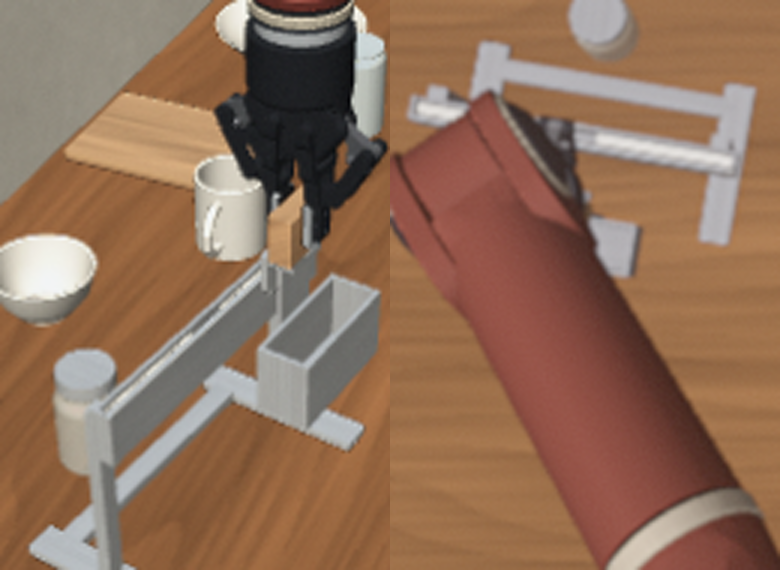

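The side crop shows the caddy upright and parallel to the rail. Rim corners are at (306,363), (260,348) and (380,290), and the tab bottom at about (268,290). Compare with the predicted held pose.

```bash
python3 - <<'E'
from h import *
s=bot.read_state();psi=-.163+.012
ax=np.array([np.cos(psi),np.sin(psi),0]);ay=np.array([-ax[1],ax[0],0])
g=s['ee_pos'];f=lambda x,y,z:g+(x-22)/1e3*ax+(y+4)/1e3*ay+np.array([0,0,(z-126)/1e3])
for l in[(-22,55,60),(22,55,60),(-22,-55,60),(22,-55,60),(-22,55,0),(22,55,0),(38.5,18,80),(32,25,158),(12,25,158),(12,25,116)]:
    p=proj('side',f(*l));print(l,(p-[170,130])*3+1)
E
```

```text
(-22, 55, 60) [304.625 370.976]
(22, 55, 60) [253.141 350.66 ]
(-22, -55, 60) [377.22 292.98]
(22, -55, 60) [328.004 275.189]
(-22, 55, 0) [303.464 432.671]
(22, 55, 0) [253.592 412.029]
(38.5, 18, 80) [260.792 295.933]
(32, 25, 158) [263.043 216.749]
(12, 25, 158) [286.993 225.139]
(12, 25, 116) [286.548 272.943]
```

servo_tool --motion '[[[0.2, 0.5, 0, 0, 0, 0, 10], [0.35, 1, 0, 0, 0, 0, 10], [0.55, 1.6, 0, 0, 0, 0, 10], [0.55, 2.1, 0, 0, 0, 0, 10], [0.55, 2.1, 0, 0, 0, 0, 10]]]'

```text
time_s: 6.88
ee_pos: [0.5235, 0.1812, 0.2898]
eef_rot: [[0.163, 0.987, -0.001], [0.987, -0.163, 0.001], [0.0, -0.001, -1.0]]
wrist_force: [0.6, 0.3, -2.0]
finger_gap: 0.225
finger_force: 60.3
```

servo_tool --motion '[[[0, 0, 0.3, 0, 0, 0, 10], [0, 0, 0.7, 0, 0, 0, 10], [0, 0, 1.0, 0, 0, 0, 10], [0, 0, 1.1, 0, 0, 0, 10], [0, 0, 1.1, 0, 0, 0, 10]]]'

```text
time_s: 7.5
ee_pos: [0.523, 0.1811, 0.2627]
eef_rot: [[0.162, 0.987, -0.0], [0.987, -0.162, -0.0], [-0.0, -0.0, -1.0]]
wrist_force: [-0.2, 0.0, -3.1]
finger_gap: 0.224
finger_force: 60.3
```

```bash
python3 - <<'E'
from h import *
plan((.522,.180,.25),-.166)
a=cv2.cvtColor(snap('side','s3.png'),cv2.COLOR_RGB2BGR)
r=lambda im,x,y,w,h,k:cv2.resize(im[y:y+h,x:x+w],None,fx=k,fy=k,interpolation=cv2.INTER_CUBIC)
cv2.imwrite('pics/c4.png',r(a,190,180,110,95,6))
E
```

```text
t 7.5 F [-0.193  0.027 -3.059] gap 19.137384627021987 ff 60.262566804885864 pos [0.523 0.181 0.263] yaw -0.16256530617919154
shift [-0.052 -0.033  0.508] turn [-0.     0.001  0.033]
```

View pics/c4.png

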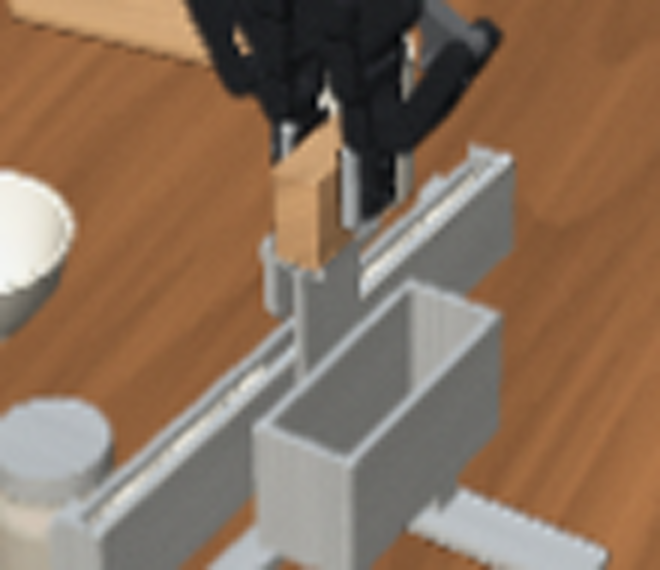

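The tab (265–290, 240–315) hangs just above and behind the lip line, with the strap in front of it at (297,300). Lower gently while watching the force.

servo_tool --motion '[[[0, 0, 0.12, 0, 0, 0, 10], [0, 0, 0.24, 0, 0, 0, 10], [0, 0, 0.36, 0, 0, 0, 10], [0, 0, 0.36, 0, 0, 0, 10]]]'

```text
time_s: 8.05
ee_pos: [0.5228, 0.1811, 0.2535]
eef_rot: [[0.162, 0.987, -0.001], [0.987, -0.162, -0.0], [-0.0, -0.001, -1.0]]
wrist_force: [0.3, 0.3, -2.3]
finger_gap: 0.222
finger_force: 60.2
```

servo_tool --motion '[[[0, 0, 0.06, 0, 0, 0, 10], [0, 0, 0.12, 0, 0, 0, 10], [0, 0, 0.12, 0, 0, 0, 10]]]'

```text
time_s: 8.43
ee_pos: [0.5229, 0.1811, 0.2507]
eef_rot: [[0.162, 0.987, -0.0], [0.987, -0.162, -0.0], [-0.0, -0.0, -1.0]]
wrist_force: [0.6, -0.2, -2.6]
finger_gap: 0.223
finger_force: 60.2
```

servo_tool --motion '[[[0, 0, 0.06, 0, 0, 0, 10], [0, 0, 0.12, 0, 0, 0, 10], [0, 0, 0.12, 0, 0, 0, 10]]]'

```text
time_s: 8.8
ee_pos: [0.5229, 0.1811, 0.2477]
eef_rot: [[0.162, 0.987, -0.0], [0.987, -0.162, -0.0], [-0.0, -0.0, -1.0]]
wrist_force: [-0.2, -1.4, -3.9]
finger_gap: 0.221
finger_force: 60.2
```

servo_tool --motion '[[[0, 0, 0.06, 0, 0, 0, 10], [0, 0, 0.12, 0, 0, 0, 10], [0, 0, 0.12, 0, 0, 0, 10]]]'

```text
time_s: 9.18
ee_pos: [0.5229, 0.1811, 0.2447]
eef_rot: [[0.162, 0.987, -0.0], [0.987, -0.162, -0.0], [-0.0, -0.0, -1.0]]
wrist_force: [0.3, 0.4, -3.5]
finger_gap: 0.227
finger_force: 60.2
```

servo_tool --motion '[[[0, 0, 0.06, 0, 0, 0, 10], [0, 0, 0.12, 0, 0, 0, 10], [0, 0, 0.12, 0, 0, 0, 10]]]'

```text
time_s: 9.55
ee_pos: [0.5229, 0.1811, 0.2417]
eef_rot: [[0.162, 0.987, -0.0], [0.987, -0.162, -0.0], [-0.0, -0.0, -1.0]]
wrist_force: [0.0, 0.0, -3.1]
finger_gap: 0.228
finger_force: 60.2
```

servo_tool --motion '[[[0, 0, 0.06, 0, 0, 0, 10], [0, 0, 0.12, 0, 0, 0, 10], [0, 0, 0.12, 0, 0, 0, 10]]]'

```text
time_s: 9.93
ee_pos: [0.5229, 0.1811, 0.2387]
eef_rot: [[0.162, 0.987, -0.0], [0.987, -0.162, -0.0], [-0.0, -0.0, -1.0]]
wrist_force: [-0.2, -0.5, -3.6]
finger_gap: 0.227
finger_force: 60.2
```

servo_tool --motion '[[[0, 0, 0.06, 0, 0, 0, 10], [0, 0, 0.12, 0, 0, 0, 10], [0, 0, 0.12, 0, 0, 0, 10]]]'

```text
time_s: 10.3
ee_pos: [0.5229, 0.1811, 0.2357]
eef_rot: [[0.162, 0.987, -0.0], [0.987, -0.162, -0.0], [-0.0, -0.0, -1.0]]
wrist_force: [-0.4, -0.2, -2.3]
finger_gap: 0.223
finger_force: 60.2
```

servo_tool --motion '[[[0, 0, 0.06, 0, 0, 0, 10], [0, 0, 0.12, 0, 0, 0, 10], [0, 0, 0.12, 0, 0, 0, 10]]]'

```text
time_s: 10.68
ee_pos: [0.5229, 0.1811, 0.2327]
eef_rot: [[0.162, 0.987, -0.0], [0.987, -0.162, -0.0], [-0.0, -0.0, -1.0]]
wrist_force: [-0.3, 0.1, -2.3]
finger_gap: 0.224
finger_force: 60.2
```

servo_tool --motion '[[[0, 0, 0.06, 0, 0, 0, 10], [0, 0, 0.12, 0, 0, 0, 10], [0, 0, 0.12, 0, 0, 0, 10]]]'

```text
time_s: 11.05
ee_pos: [0.5229, 0.1811, 0.2297]
eef_rot: [[0.162, 0.987, -0.0], [0.987, -0.162, -0.0], [-0.0, -0.0, -1.0]]
wrist_force: [-0.4, 0.4, -2.5]
finger_gap: 0.227
finger_force: 60.2
```

servo_tool --motion '[[[0, 0, 0.06, 0, 0, 0, 10], [0, 0, 0.12, 0, 0, 0, 10], [0, 0, 0.12, 0, 0, 0, 10]]]'

```text
time_s: 11.42
ee_pos: [0.5229, 0.1811, 0.2267]
eef_rot: [[0.162, 0.987, -0.0], [0.987, -0.162, -0.0], [-0.0, -0.0, -1.0]]
wrist_force: [0.1, -0.2, -3.4]
finger_gap: 0.226
finger_force: 60.2
```

servo_tool --motion '[[[0, 0, 0.06, 0, 0, 0, 10], [0, 0, 0.12, 0, 0, 0, 10], [0, 0, 0.12, 0, 0, 0, 10]]]'

```text
time_s: 11.8
ee_pos: [0.5229, 0.1811, 0.2237]
eef_rot: [[0.162, 0.987, -0.0], [0.987, -0.162, -0.0], [-0.0, -0.0, -1.0]]
wrist_force: [0.1, -0.1, -3.6]
finger_gap: 0.227
finger_force: 60.2
```

```bash
python3 - <<'E'
from h import *
plan((.522,.180,.22),-.166)
a=cv2.cvtColor(snap('side','s4.png'),cv2.COLOR_RGB2BGR)
r=lambda im,x,y,w,h,k:cv2.resize(im[y:y+h,x:x+w],None,fx=k,fy=k,interpolation=cv2.INTER_CUBIC)
cv2.imwrite('pics/c5.png',r(a,190,180,110,95,6))
E
```

```text
t 11.8 F [ 0.127 -0.126 -3.614] gap 19.374831511891788 ff 60.20326852798462 pos [0.523 0.181 0.224] yaw -0.1625973901149104
shift [-0.051 -0.027  0.148] turn [-0.003  0.001  0.032]
```

View pics/c5.png

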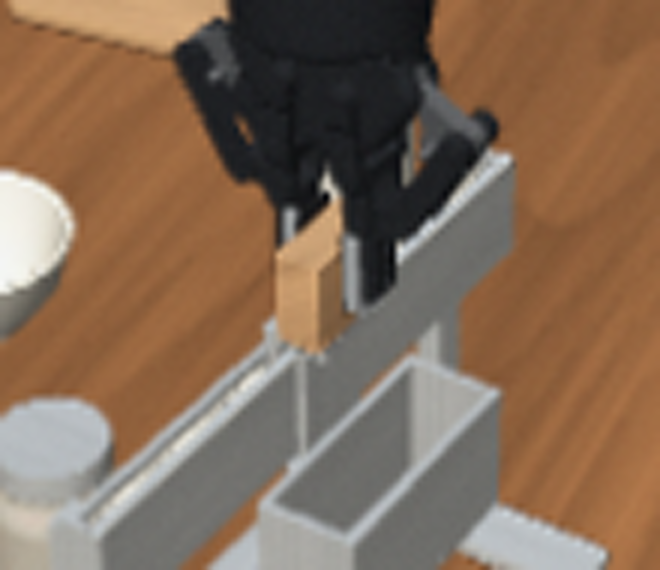

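The tab has gone into the channel at (270,340), the strap is in front of the lip at (300,400), and the bridge is almost down. Continue in 1–1.5 mm steps until contact.

servo_tool --motion '[[[0, 0, 0.05, 0, 0, 0, 10], [0, 0, 0.05, 0, 0, 0, 10]]]'

```text
time_s: 12.1
ee_pos: [0.523, 0.1812, 0.2225]
eef_rot: [[0.162, 0.987, -0.0], [0.987, -0.162, -0.0], [-0.0, -0.0, -1.0]]
wrist_force: [-0.1, -0.5, -3.7]
finger_gap: 0.226
finger_force: 60.2
```

servo_tool --motion '[[[0, 0, 0.05, 0, 0, 0, 10], [0, 0, 0.05, 0, 0, 0, 10]]]'

```text
time_s: 12.35
ee_pos: [0.5229, 0.1812, 0.2212]
eef_rot: [[0.162, 0.987, -0.0], [0.987, -0.162, -0.0], [-0.0, -0.0, -1.0]]
wrist_force: [0.4, -0.2, -2.3]
finger_gap: 0.225
finger_force: 60.2
```

servo_tool --motion '[[[0, 0, 0.04, 0, 0, 0, 10], [0, 0, 0.04, 0, 0, 0, 10]]]'

```text
time_s: 12.6
ee_pos: [0.5231, 0.1813, 0.2208]
eef_rot: [[0.162, 0.987, 0.001], [0.987, -0.162, 0.0], [0.0, 0.001, -1.0]]
wrist_force: [-1.2, -1.5, 0.4]
finger_gap: 0.225
finger_force: 60.9
```

Contact at TCP z 0.221, exactly the seated height, and the weight is now on the rail. Release.

servo_tool --motion '[[[0, 0, 0, 0, 0, 0, 25], [0, 0, 0, 0, 0, 0, 40], [0, 0, 0, 0, 0, 0, 60], [0, 0, 0, 0, 0, 0, 60], [0, 0, 0, 0, 0, 0, 60]]]'

```text
time_s: 13.22
ee_pos: [0.523, 0.1812, 0.2204]
eef_rot: [[0.162, 0.987, 0.0], [0.987, -0.162, 0.0], [0.0, 0.0, -1.0]]
wrist_force: [-0.1, -0.3, -0.6]
finger_gap: 0.698
finger_force: 0.0
```

servo_tool --motion '[[[0, 0, -0.6, 0, 0, 0, 60], [0, 0, -1.5, 0, 0, 0, 60], [0, 0, -3, 0, 0, 0, 60], [0, 0, -4.5, 0, 0, 0, 60], [0, 0, -4.5, 0, 0, 0, 60]]]'

```text
time_s: 13.85
ee_pos: [0.5245, 0.1826, 0.3373]
eef_rot: [[0.162, 0.987, 0.008], [0.987, -0.162, 0.004], [0.005, 0.008, -1.0]]
wrist_force: [-0.1, 0.8, -0.8]
finger_gap: 0.701
finger_force: 0.0
```

```bash
python3 - <<'E'
from h import *
plan((.522,.180,.22),-.166)
a=cv2.cvtColor(snap('side','s5.png'),cv2.COLOR_RGB2BGR)
w=cv2.cvtColor(snap('wrist','w5.png'),cv2.COLOR_RGB2BGR)
r=lambda im,x,y,w,h,k:cv2.resize(im[y:y+h,x:x+w],None,fx=k,fy=k,interpolation=cv2.INTER_CUBIC)
cv2.imwrite('pics/c6.png',np.hstack([r(a,190,180,80,95,5)[:475],r(w,200,120,160,190,2.5)]))
E
```

```text
t 13.85 F [-0.106  0.76  -0.847] gap 59.89406743432957 ff 0.0 pos [0.524 0.183 0.337] yaw -0.16244802505968886
shift [-0.141 -0.116  4.691] turn [ 0.072 -0.047  0.034]
```

View pics/c6.png

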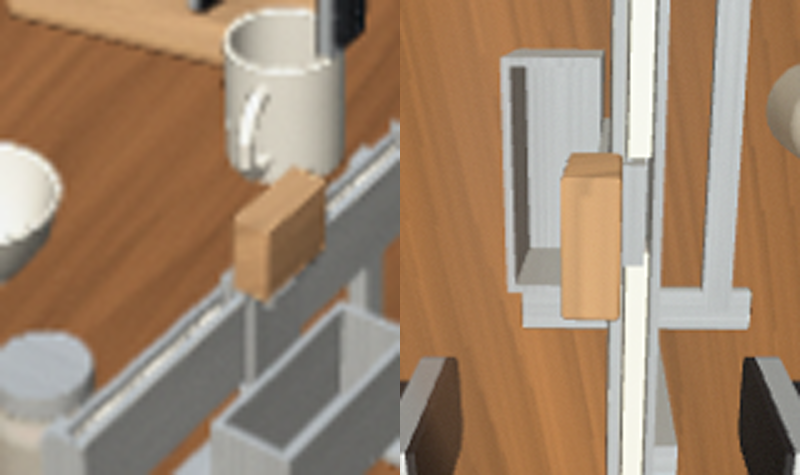

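The caddy hangs level with its bridge on the lip (245,290). The tab lies inside the notch, at (635,165–262) in the wrist crop, and the gripper is clear. Settle briefly, then hand in.

servo_tool --motion '[[[0, 0, 0, 0, 0, 0, 60], [0, 0, 0, 0, 0, 0, 60], [0, 0, 0, 0, 0, 0, 60], [0, 0, 0, 0, 0, 0, 60]]]'

```text
time_s: 14.45
ee_pos: [0.5229, 0.1812, 0.3325]
eef_rot: [[0.162, 0.987, -0.001], [0.987, -0.162, -0.0], [-0.0, -0.001, -1.0]]
wrist_force: [0.4, 0.2, -0.1]
finger_gap: 0.703
finger_force: 0.0
```

```bash
python3 -c "
from h import *
print(bot.sign_off())"
```

```text
the job is handed in; nothing more can be done
None
```

The steel caddy hangs on the rail with its tab in the notch, released and clear of the gripper; I saw the notch in the camera image and lowered straight in instead of sliding along the strip, and handed the job in at about 14.5 s (no verdict was returned).

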